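# Drain washed filter bowls on their drying posts

## Robot

A 6-joint arm with a two-finger parallel gripper is mounted at the origin on the work surface. World frame = base frame: x ahead of the robot, y to its left, z up, the work surface at z = 0. Lengths are in m, angles in degrees, forces in N, time in s.
With the tool pointing down it reaches from about 0.35 to 0.975 m from the base axis. Payload 4.9 kg.
Tool frame: the origin (TCP) lies midway between the tips of the shut fingers; the grasp point (between the pads) lies 19 mm behind it; z points along the fingers, y is the line along which they close (so a half turn about z gives the same grasp; the last joint's range is limited). The gripper opens to 85 mm and grips with 20 to 120 N. Pads are 22 mm wide; open, the fingers measure 114 mm over their backs; the gripper's body (76 mm by 85 mm) begins 54 mm behind the grasp point. The pads swing forward as they close: fully open they stand 13 mm farther back than shut.
Start: joints at [-6.818, 3.019, 92.412, -0, 84.569, -6.818], TCP at [0.625, 0, 0.231] pointing down, gripper open.
Joint ranges: [-172.51, 172.51], [-57.92, 126.97], [3.15, 148.05], [-58.71, 238.71], [5.1, 150.11], [-179.66, 179.66]. Speed limits (degrees/s): [147.25, 147.25, 180, 180, 180, 180].

## Interface

Orientations are given as [roll, pitch, yaw] about the fixed x, y, z axes, in that order (R = Rz(yaw) Ry(pitch) Rx(roll)).
In Python, from rig import robot, eoat, inverse_kinematics, state, capture, camera_info, order gives the robot as it stands. Calls block until the motion is done:
- robot.move_ptp(position, orientation): joint-space move of the TCP to a pose.
- robot.move_straight(position, attitude=None, feed=0.15): straight line of the TCP; attitude=None keeps the orientation; feed is the mean speed in m/s.
- robot.set_joints(angles): joint-space move.
- eoat.grip(opening, f_grip=None): finger opening in m; f_grip is the grip in N (None keeps the last); returns when the fingers have stopped.
- robot.sleep(seconds).
- inverse_kinematics(position, orientation): joint angles nearest the present ones, or None.
- state(): the state.
- capture(name): name is "scene" or "side" or "wrist"; returns (picture, depth): 420x560x3 uint8, red, green, blue; 420x560 float32, m along the optical axis (not along the pixel's ray), 0 where there is no reading.
- camera_info(name): a dict with "K" (3x3 intrinsics, pixels), "k1" (the pictures are not rectified: a ray, as slopes to the right and down, at radius r is drawn at 1 + k1 r^2 times it, then the intrinsics apply), "rvec" (rotation vector, rad) and "tvec" (3), from world to camera coordinates, as OpenCV has them; the wrist camera has in their place "tool_from_camera" (4x4, takes a point from camera to tool coordinates, whose origin is the TCP and whose axes are the flange's). Camera axes: x right, y down, z forward; pixel columns grow to the right and rows downward; lengths in m; the calibration is good to about 2 mm. A picture is of the moment at which its call begins: read the wrist's pose just before it. camera_info takes no time and is no camera call.
A pose or a line that the arm cannot do raises robot.PlanningError and nothing moves.
- order.close_job(): hands the job in; it is judged then, once.
The state is a dict: "time": time; "joints": joint angles; "joint_vel": joint speeds; "joint_efforts": joint torques, N m; "tcp_pos": TCP position; "eef_rot": TCP orientation; "contact_force": force on the tool from outside, world axes, zero at the start; "ft_torque": the same for the moment, N m; "opening": finger opening in m; "grasp_force": force on a finger pad.
Only numpy, scipy, OpenCV 4.12 (cv2) and the standard library are available. Lean on these libraries where they do the work, as an engineer would, in place of code of your own. Each camera call takes 0.05 s, during which the arm holds its last target. There are 200 camera calls.

## Task

First swing the bench lamp back to the left, against its stop, so that it is clear of the drying stands. Then turn the two washed filter bowls mouth down and set each over the post of its own stand, the long bowl on the tall post and the short bowl on the short post, with the rim flat on the stand's base. Do not drop the bowls, leave the lamp parked and leave everything else where it is.

Things in the scene. Friction and masses are not known exactly. Their poses are not given: they have to be found in the camera images.
- long_bowl: the long aluminium filter bowl: round cup, 52 mm outside, 44 inside, 105 mm long; closed end with a 17 mm hex boss (first 10 mm; full width from 18 mm), open mouth at the other end, inside depth 89 mm. Origin at the boss's tip, z along its axis towards the mouth. Starts on long_cradle, mouth downhill, axis 25 degrees below level
- short_bowl: the short aluminium filter bowl: round cup, 52 mm outside, 44 inside, 72 mm long; closed end with a 17 mm hex boss (first 10 mm; full width from 18 mm), open mouth at the other end, inside depth 56 mm. Origin at the boss's tip, z along its axis towards the mouth. Starts on short_cradle, mouth downhill, axis 25 degrees below level
- long_bowl_rim (a point): centre of the long bowl's mouth, in the plane of the rim
- short_bowl_rim (a point): centre of the short bowl's mouth, in the plane of the rim
- long_cradle: fixed draining cradle of the long bowl: two sloping rails 40 mm wide overall (narrower than the bowl) on a 105 x 46 mm foot, with a small lip at the low end; origin under the foot's centre; its -x axis is the level direction to which the bowl's mouth points; the middle of the bowl's axis lies 65 mm above the origin
- short_cradle: fixed draining cradle of the short bowl: two sloping rails 40 mm wide overall (narrower than the bowl) on a 105 x 46 mm foot, with a small lip at the low end; origin under the foot's centre; its -x axis is the level direction to which the bowl's mouth points; the middle of the bowl's axis lies 65 mm above the origin
- tall_stand: the tall drying stand, fixed: round dark base 80 mm across and 12 mm high with one upright white post of 34 mm diameter rising 80 mm above the base, its last 14 mm tapering to 14 mm. Origin under the base's centre, z up
- short_stand: the short drying stand, fixed: round dark base 80 mm across and 12 mm high with one upright white post of 34 mm diameter rising 46 mm above the base, its last 14 mm tapering to 14 mm. Origin under the base's centre, z up
- tall_stand_seat (a point): on the tall post's axis, at the top of the base where the rim rests (12 mm above the bench)
- short_stand_seat (a point): on the short post's axis, at the top of the base where the rim rests (12 mm above the bench)
- taken_stand: a third stand of the same kind, fixed, its post hidden under a black cap
- drying_cap: black cap, 68 mm across and 45 mm high, already drying mouth down on the third stand (origin at its closed top); leave alone
- lamp_arm (a joint): angle of the lamp arm about its upright hinge: 0 against its parking stop (to the left), growing (counter-clockwise from above) as it swings over the stands; it stays where it is left; about 1.5 N at the knob moves it
- lamp_knob (a point): grip point of the lamp's upright black knob, 18 mm diameter, on top of the lamp head 260 mm from the hinge axis; the point is on its axis, 18 mm below its top end and 29 mm above the top of the head. The white head is 92 mm across, its underside about 0.20 m above the bench; the arm is a white bar 18 mm wide at 0.25 m height
- lamp_hinge (a point): on the lamp's upright hinge axis, at the arm's height (0.25 m); a 24 mm post on a 110 mm foot stands below
- spray_can: aerosol can, 54 mm across, 170 mm tall; origin under its centre
- tape_roll: roll of tape lying flat, 90 mm across, 25 mm high; origin under its centre
- screwdriver: screwdriver lying on the bench; leave alone
- spanner: spanner lying on the bench; leave alone
- screw_jar: glass jar, 56 mm across, 70 mm tall
- mug: white mug, 80 mm across, 90 mm tall
- hub: plain steel slug, 40 mm across, 22 mm high
Not all that is in view belongs to the job. Leave any blue, orange or turquoise look-alike of the short_bowl alone.

How it is judged (in metres and radians):
On the way:
1. the lamp is swung back against its stop while both bowls still lie in their cradles (value of joint lamp_arm below 0.15 rad and distance of each of long_bowl, short_bowl from where it was at the start of the episode below 0.03 m), for 0.2 s.
At the end, for the whole second after the job is handed in: The long bowl stands mouth down over the tall post and the short bowl over the short post, upright within 0.1 rad, rims within 4 mm of the stand's base and within 7 mm of the post's axis, at rest; the lamp arm is within 0.15 rad of its parking stop (angle between each of long_bowl, short_bowl's own z axis and vertical above 3.04 rad and horizontal distance between long_bowl_rim and tall_stand_seat below 0.007 m and z of long_bowl_rim in the frame of tall_stand_seat below 0.004 m and horizontal distance between short_bowl_rim and short_stand_seat below 0.007 m and z of short_bowl_rim in the frame of short_stand_seat below 0.004 m and value of joint lamp_arm below 0.15 rad and linear speed of each of long_bowl, short_bowl below 0.02 m/s); the robot touches nothing.
It fails at once if a bystander (can, tape, tools, jar, mug, slug or the drying cap) is moved by more than 30 mm (distance of any of spray_can, tape_roll, screwdriver, spanner, screw_jar, mug, hub, drying_cap from where it was at the start of the episode above 0.03 m).
It fails at once if the long bowl is dropped (moves faster than 0.6 m/s out of the fingers) (contact force between long_bowl and the fingers below 0.05 N and linear speed of long_bowl above 0.6 m/s).
It fails at once if the short bowl is dropped (moves faster than 0.6 m/s out of the fingers) (contact force between short_bowl and the fingers below 0.05 N and linear speed of short_bowl above 0.6 m/s).
It also fails if it takes over 70 s, if anything falls off the work surface, if the arm or the gripper's body presses on something with over 40 N, if the wrist force passes 120 N, or if a joint passes its speed limit or range.

## Working session

There is one attempt and no reset: what is moved stays moved. The work goes in short steps, each a Python script; the robot and the scene stay as the last script left them, time stands still between calls to the robot, and variables do not carry over. Pictures are saved under pics/ and viewed, at most 10 in all, crops included, and the job is handed in when it is done.

```bash
ls; mkdir -p pics
python3 - <<'E'
from rig import *
import cv2,numpy as np
for n in ("scene","side"):
    p,d=capture(n); cv2.imwrite(f"pics/{n}0.png",cv2.resize(p[:,:,::-1],(800,600),interpolation=cv2.INTER_CUBIC)); np.savez(f"{n}0.npz",p=p,d=d)
    i=camera_info(n); print(n,i)
    R=cv2.Rodrigues(np.array(i["rvec"]))[0]; print("pos",-R.T@np.array(i["tvec"]).ravel())
print(camera_info("wrist")); print(state())
E
```

```text
pics
scene {'K': array([[444.48635179,   0.        , 280.33887199],
       [  0.        , 444.48635179, 210.21723935],
       [  0.        ,   0.        ,   1.        ]]), 'k1': -0.11238188043054262, 'rvec': array([ 1.76929078,  1.66512321, -0.77748753]), 'tvec': array([-0.00786228, -0.17140879,  1.83448928])}
pos [ 1.4900555  -0.04127357  1.08297035]
side {'K': array([[382.51144738,   0.        , 281.31095538],
       [  0.        , 382.51144738, 210.12809476],
       [  0.        ,   0.        ,   1.        ]]), 'k1': 0.010313625810299636, 'rvec': array([ 0.55588579, -2.68990102,  1.19814313]), 'tvec': array([0.44445328, 0.26034743, 1.21529884])}
pos [0.14373295 0.84836865 1.00094068]
{'K': array([[338.28489726,   0.        , 277.46522774],
       [  0.        , 338.28489726, 208.46587605],
       [  0.        ,   0.        ,   1.        ]]), 'k1': 0.02867978868842701, 'tool_from_camera': array([[-5.09423227e-04, -9.62583398e-01, -2.70985134e-01,
         6.84393049e-02],
       [ 9.99999564e-01, -7.02412127e-04,  6.15189637e-04,
        -2.12754786e-04],
       [-7.82514575e-04, -2.70984703e-01,  9.62583336e-01,
        -1.42928154e-01],
       [ 0.00000000e+00,  0.00000000e+00,  0.00000000e+00,
         1.00000000e+00]])}
{'time': 0.1, 'joints': array([-6.81766058e+00,  3.05498243e+00,  9.24847679e+01, -8.45668989e-04,
        8.45676099e+01, -6.81719945e+00]), 'joint_vel': array([ 0.04640956,  0.04265388, -0.22539578, -0.00999082, -0.06457505,
       -0.02598799]), 'joint_efforts': array([ 6.14647306e-04, -3.94903493e+01, -3.71363103e+01, -4.52310599e-05,
        3.99340541e-03, -4.17574097e-05]), 'tcp_pos': array([6.24437513e-01, 6.93881870e-05, 2.30163989e-01]), 'eef_rot': array([-1.79893299e+02, -1.19081016e-02,  8.99996086e+01]), 'contact_force': array([-0.00740196,  0.31121813, -0.370522  ]), 'ft_torque': array([-0.0193505 , -0.01470693,  0.00560632]), 'grasp_force': 0.0, 'opening': 0.0856138352408007}
```

View pics/scene0.png

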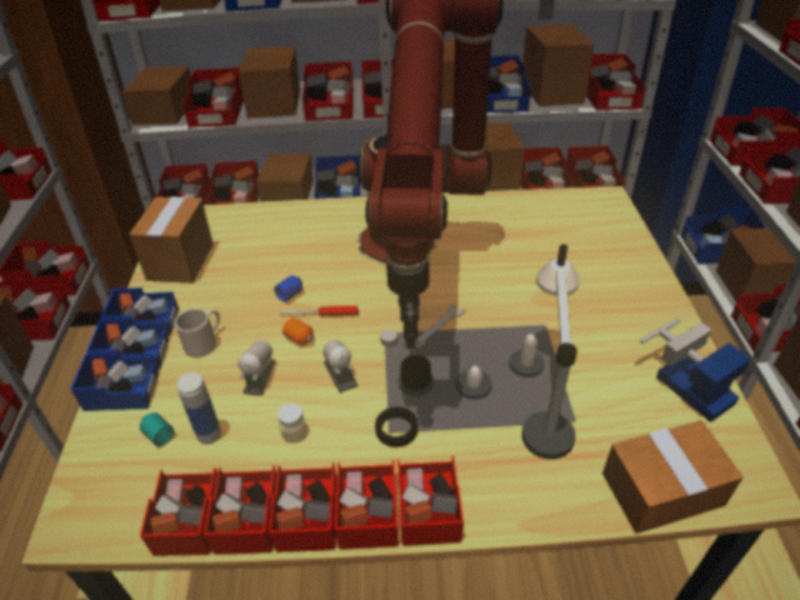

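View pics/side0.png

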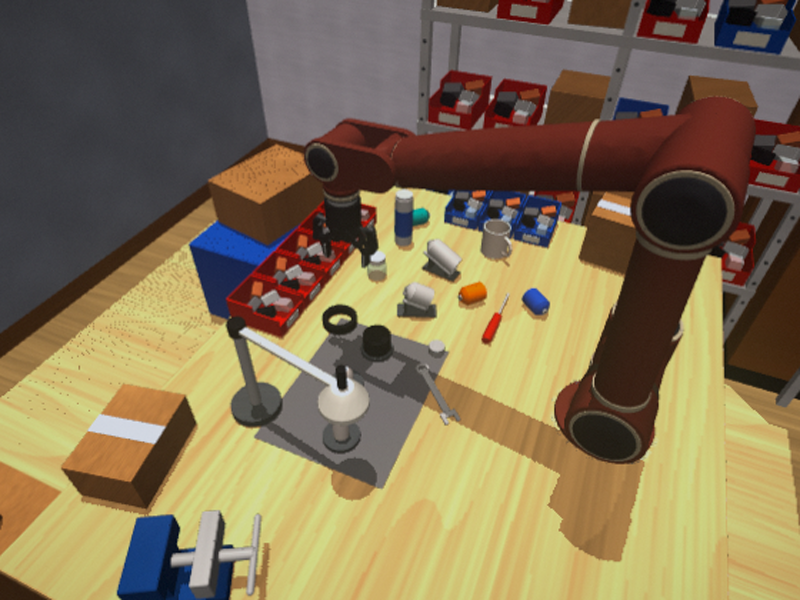

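Scene: lamp knob (562,253), hinge top (567,352), tall post (530,345), short post (474,375), capped stand (415,372). Bowl candidates: grey long bowl on its cradle (255,358), grey short bowl on its cradle (337,352); look-alikes to leave: blue (289,288), orange (297,331), turquoise (156,428). Side: knob (342,375), long bowl (442,258), short (418,296), tall stand under the lamp (342,430).

```bash
cat > h.py <<'E'
import cv2,numpy as np
from rig import *
from scipy.spatial.transform import Rotation as Ro
def cam(n,st=None):
    i=camera_info(n)
    if n=="wrist":
        T=np.eye(4);T[:3,:3]=Ro.from_euler("xyz",st["eef_rot"],degrees=True).as_matrix();T[:3,3]=st["tcp_pos"]
        T=T@i["tool_from_camera"]
    else:
        R=cv2.Rodrigues(np.array(i["rvec"]))[0];T=np.eye(4);T[:3,:3]=R.T;T[:3,3]=-R.T@np.ravel(i["tvec"])
    return i["K"],np.array([i["k1"],0,0,0.]),T
def rays(c,uv):
    K,D,T=c; q=cv2.undistortPoints(np.asarray(uv,float).reshape(-1,1,2),K,D)[:,0]
    return np.c_[q,np.ones(len(q))]
def cloud(c,d):
    v,u=np.mgrid[:420,:560]; r=rays(c,np.c_[u.ravel(),v.ravel()])
    P=(r*d.reshape(-1,1))@c[2][:3,:3].T+c[2][:3,3]; P[d.ravel()==0]=np.nan
    return P.reshape(420,560,3)
def tri(cs,uvs):
    A=np.zeros((3,3));b=np.zeros(3);L=[]
    for c,uv in zip(cs,uvs):
        r=c[2][:3,:3]@rays(c,[uv])[0];r/=np.linalg.norm(r);M=np.eye(3)-np.outer(r,r);A+=M;b+=M@c[2][:3,3];L.append((M,c[2][:3,3]))
    x=np.linalg.solve(A,b); return x,[1e3*np.linalg.norm(M@(x-o)) for M,o in L]
def onz(c,uv,z):
    r=c[2][:3,:3]@rays(c,[uv])[0];o=c[2][:3,3];return o+r*(z-o[2])/r[2]
def project(c,P):
    K,D,T=c;q=(np.atleast_2d(P)-T[:3,3])@T[:3,:3];return cv2.projectPoints(q,np.zeros(3),np.zeros(3),K,D)[0][:,0]
E
python3 - <<'E'
from h import *
np.set_printoptions(precision=4,suppress=True)
S=cam("scene");D=cam("side");s=np.load("scene0.npz");d=np.load("side0.npz");k=.7
cs=cloud(S,s["d"]);cd=cloud(D,d["d"])
for n,a,b in [("knobtop",(563,247),(342,370)),("hingetop",(567,346),(236,322)),("shortpost",(474,367),None),("tallpost",(530,337),None),("longboss",(262,347),(430,245)),("shortB",(338,352),(420,292)),("cap",(415,362),(377,332)),("longB",(256,358),(442,258)),("tallbase",(527,362),(342,437)),("can",(190,382),(404,196)),("jar",(291,410),(378,258)),("mug",(196,318),(495,228)),("tape",(397,426),(340,318)),("bench",(640,300),None)]:
    f=lambda c,u: np.nanmedian(c[int(u[1]*k)-1:int(u[1]*k)+2,int(u[0]*k)-1:int(u[0]*k)+2].reshape(-1,3),0)
    print(n,f(cs,a),f(cd,b) if b else "",tri((S,D),[np.array(a)*k,np.array(b)*k]) if b else "")
# crops
def crop(p,x0,y0,x1,y1,w,h): return cv2.resize(p[int(y0*k):int(y1*k),int(x0*k):int(x1*k),::-1],(w,h),interpolation=cv2.INTER_CUBIC)
a=np.vstack([np.hstack([crop(s["p"],220,320,370,395,400,200),crop(s["p"],400,320,560,400,400,200)]),np.hstack([crop(d["p"],380,220,530,340,400,320),crop(d["p"],220,310,380,460,400,320)])])
cv2.imwrite("pics/crops1.png",a)
# heightmap
P=np.concatenate([cs.reshape(-1,3),cd.reshape(-1,3)]);np.save("P0.npy",P)
C=np.concatenate([s["p"].reshape(-1,3),d["p"].reshape(-1,3)]);np.save("C0.npy",C)
E
```

```text
knobtop [0.4597 0.3265 0.3038] [0.4574 0.3319 0.3018] (array([0.4577, 0.3291, 0.2976]), [np.float64(0.7519887596781171), np.float64(0.751988759678249)])
hingetop [0.7094 0.2762 0.2658] [0.7146 0.2797 0.2638] (array([0.7105, 0.2799, 0.2661]), [np.float64(1.794960963047381), np.float64(1.7949609630475007)])
shortpost [0.5008 0.1471 0.0008]  
tallpost [0.5063 0.2719 0.0921]  
longboss [ 0.4749 -0.3279  0.0747] [ 0.5393 -0.3332  0.0882] (array([ 0.526 , -0.309 ,  0.1131]), [np.float64(7.6142114582384), np.float64(7.614211458238304)])
shortB [ 0.5195 -0.154   0.0912] [ 0.4927 -0.1415  0.0813] (array([ 0.4988, -0.1553,  0.0669]), [np.float64(0.3881638177318868), np.float64(0.38816381773179004)])
cap [0.53   0.0132 0.0566] [0.5481 0.0102 0.0561] (array([0.5403, 0.0157, 0.0635]), [np.float64(1.991810630130294), np.float64(1.9918106301303282)])
longB [ 0.5307 -0.3298  0.0974] [ 0.4973 -0.3138  0.0686] (array([ 0.4987, -0.3373,  0.0546]), [np.float64(5.232156599810258), np.float64(5.232156599810113)])
tallbase [0.5215 0.2659 0.0268] [0.4969 0.2893 0.0274] (array([0.5028, 0.2769, 0.0035]), [np.float64(1.0789996450576143), np.float64(1.0789996450575834)])
can [ 0.6594 -0.4318  0.1709] [ 0.6583 -0.416   0.1687] (array([ 0.6585, -0.431 ,  0.1627]), [np.float64(3.52750853918936), np.float64(3.527508539189254)])
jar [ 0.6602 -0.2493  0.0725] [ 0.6605 -0.2426  0.069 ] (array([ 0.6584, -0.2466,  0.065 ]), [np.float64(2.249145051194048), np.float64(2.2491450511939037)])
mug [ 0.3574 -0.5031  0.0636] [ 0.4048 -0.5296  0.0607] (array([ 0.3925, -0.4873,  0.0909]), [np.float64(2.9648860886193966), np.float64(2.964886088619171)])
tape [ 0.6618 -0.0353  0.0025] [ 0.6837 -0.0478 -0.0016] (array([ 0.6711, -0.0331,  0.0136]), [np.float64(0.4836686844648445), np.float64(0.4836686844648336)])
bench [ 0.3035  0.6142 -0.0012]
```

View pics/crops1.png

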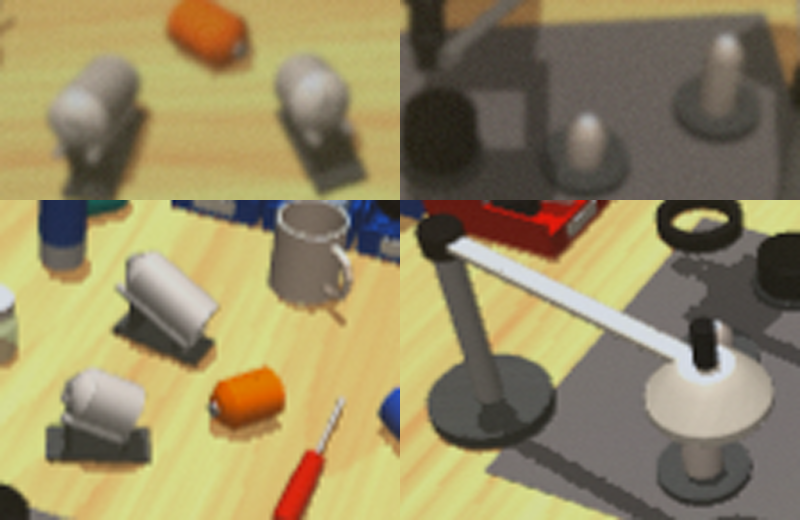

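The crops show both grey bowls on dark sloping cradles with the boss ends high towards +x; the orange look-alike lies loose without a cradle. The posts stand at scene crop (722,70) tall and (586,135) short; the knob is at side crop (704,340). Fit models to the depth clouds, and start with the lamp.

```bash
cat > fit.py <<'E'
from h import *
from scipy.optimize import least_squares
def near(P,c,r,z0,z1): 
    return P[(np.hypot(P[:,0]-c[0],P[:,1]-c[1])<r)&(P[:,2]>z0)&(P[:,2]<z1)]
def fitpost(P,c,R,z0,z1,r=.03):
    Q=near(P,c,r,z0,z1)
    if len(Q)<15: return None,len(Q)
    o=least_squares(lambda p:np.hypot(Q[:,0]-p[0],Q[:,1]-p[1])-R,c,loss="soft_l1",f_scale=.002); return o.x,len(Q),1e3*np.sqrt(np.mean(o.fun**2))
def fitbowl(P,c,L,r=.075):
    # params: mid x,y,z, yaw(rad) of mouth dir, slope ; capped cylinder side + end extents
    Q=near(P,c,r,.045,.16)
    Q=Q[~np.isnan(Q[:,0])]
    def f(p):
        a=np.array([np.cos(p[3])*np.cos(p[4]),np.sin(p[3])*np.cos(p[4]),-np.sin(p[4])]);v=Q-p[:3];t=v@a;rr=np.linalg.norm(v-np.outer(t,a),axis=1)
        b=t+L/2  # from boss tip
        R=np.interp(b,[0,.009,.0105,.018],[.0085,.0085,.016,.026]) # nominal profile
        side=rr-R; e=np.maximum(np.abs(t)-L/2,0)
        return np.r_[np.where(e>0,np.hypot(side.clip(0),e),side),(p[4]-np.radians(25))*.2]
    best=None
    for y in np.radians([150,180,210]):
        o=least_squares(f,[c[0],c[1],.065,y,np.radians(25)],loss="soft_l1",f_scale=.002)
        if best is None or o.cost<best.cost:best=o
    p=best.x; return np.r_[p[:3],np.degrees(p[3:])],len(Q),1e3*np.median(abs(best.fun))
E
python3 - <<'E'
from fit import *
np.set_printoptions(precision=4,suppress=True)
P=np.load("P0.npy");n=len(P)//2
for nm,Q in (("scene",P[:n]),("side",P[n:]),("both",P)):
    Q=Q[~np.isnan(Q[:,0])];print(nm)
    print(" knob",fitpost(Q,(.458,.329),.009,.265,.31,.02)," hinge",fitpost(Q,(.710,.28),.012,.05,.2,.03))
    print(" tall",fitpost(Q,(.497,.275),.017,.02,.078)," short",fitpost(Q,(.54,.15),.017,.02,.044,.05))
    print(" long",fitbowl(Q,(.50,-.335),.105));print(" short",fitbowl(Q,(.505,-.15),.072,.06))
E
```

```text
scene
 knob (array([0.4597, 0.3274]), 80, np.float64(2.397707573779408))  hinge (array([0.7146, 0.2781]), 321, np.float64(1.3805999730887186))
 tall (array([0.5336, 0.2633]), 132, np.float64(5.921726062106515))  short (array([0.5617, 0.1434]), 64, np.float64(2.0767283686004676))
 long (array([  0.5066,  -0.3438,   0.0657, 171.5245,  27.6353]), 413, np.float64(1.9622989616993447))
 short (array([  0.5095,  -0.1549,   0.0649, 201.9801,  25.8462]), 344, np.float64(2.1709878119536357))
side
 knob (array([0.4606, 0.3305]), 103, np.float64(2.3120689789796236))  hinge (array([0.715 , 0.2806]), 283, np.float64(1.2149446181275494))
 tall (array([0.5066, 0.2756]), 95, np.float64(1.0218703225379047))  short (None, 10)
 long (array([  0.5062,  -0.3397,   0.0622, 170.2861,  24.414 ]), 314, np.float64(1.7706845029499332))
 short (array([  0.5088,  -0.1514,   0.063 , 199.5126,  25.3054]), 270, np.float64(1.920530397162494))
both
 knob (array([0.4602, 0.3294]), 183, np.float64(2.514573345184395))  hinge (array([0.7148, 0.2794]), 604, np.float64(1.5366437639743615))
 tall (array([0.506 , 0.2736]), 227, np.float64(2.0941413487191243))  short (array([0.5617, 0.1434]), 74, np.float64(1.9799808289438734))
 long (array([  0.5075,  -0.3421,   0.0647, 169.6233,  26.509 ]), 727, np.float64(2.3701956651786777))
 short (array([  0.5093,  -0.1535,   0.0644, 199.5344,  25.5388]), 614, np.float64(2.304661950908747))
```

Run:
```python
from h import *
np.set_printoptions(precision=3,suppress=True)
h=np.array([.7148,.2794]);r=.26;z=.262
def pose(a,z=z): 
    t=np.radians(a);return [h[0]+r*np.cos(t),h[1]+r*np.sin(t),z],[180,0,a]
for a in (168.9,130,90,70,60):print(a,inverse_kinematics(*pose(a)))
a=168.9
robot.move_ptp(*pose(a,.345))
robot.move_straight(pose(a)[0],feed=.15)
eoat.grip(.012,20); s0=state(); print(s0["opening"],s0["grasp_force"],s0["contact_force"],s0["time"])
f0=s0["contact_force"]
while a>40:
    a-=7
    try: robot.move_straight(*pose(a),feed=.15)
    except robot.PlanningError as e: print("plan",a,e);break
    s=state();t=np.radians(a);tan=np.array([-np.sin(t),np.cos(t),0]);F=(s["contact_force"]-f0)
    print(round(a,1),F@tan,F,s["opening"])
    if F@tan>8: break
print(state()["time"])
```

```text
168.9 [ 28.091  -6.035  98.377   0.     87.659 -50.809]
130 [35.292 15.715 75.345  0.    88.94  -4.708]
90 [32.286 40.237 42.888 -0.    96.875 32.286]
70 [ 28.653  53.077  23.608  -0.    103.316  48.653]
60 [ 26.524  60.445  11.958  -0.    107.598  56.524]
0.016966771893009817 20.837082266807556 [0.285 0.024 1.868] 2.8583
161.9 -1.184186516594557 [-0.702  1.475  1.001] 0.01723732427309947
154.9 -0.28741703562038284 [-2.111  1.306  2.428] 0.017746626270224254
147.9 0.04068932087769767 [-3.488  2.14   2.705] 0.01733358730413586
140.9 0.05658296654959563 [-3.354  2.652  2.318] 0.01719272331015512
133.9 0.006190508399790729 [-4.616  4.788  1.946] 0.017492107425750365
126.9 -0.40431323743818726 [-3.777  5.704  2.034] 0.017230366425822888
119.9 -0.08800837090150383 [-4.157  7.405  1.918] 0.017313476458808378
112.9 101.67116030776401 [-88.832 -50.987  26.141] 0.01756210646518036
5.725
```

Run:
```python
from h import *
np.set_printoptions(precision=3,suppress=True)
h=np.array([.7148,.2794]);r=.26
s=state();print(s["tcp_pos"],s["contact_force"]);p0=s["tcp_pos"]
for k in range(6):
    p0=p0+np.array([-.002*np.sin(np.radians(115)),.002*np.cos(np.radians(115)),0]);robot.move_straight(p0,feed=.1)
    s=state();print(s["tcp_pos"],s["contact_force"],np.degrees(np.arctan2(s["tcp_pos"][1]-h[1],s["tcp_pos"][0]-h[0])))
    if np.linalg.norm(s["contact_force"])<12:break
eoat.grip(.085)
p=state()["tcp_pos"].copy();p[2]=.36;robot.move_straight(p,feed=.25)
q=[.52,-.05,.40]
robot.move_ptp(q,[180,0,90]);s=state();print(s["time"],s["joints"])
# look views
np.savez("pose1.npz",**{k:s[k] for k in("tcp_pos","eef_rot")})
for n in("scene","side"):
    i,d=capture(n);np.savez(n+"1.npz",p=i,d=d)
a=np.hstack([np.load("scene1.npz")["p"],np.load("side1.npz")["p"]])[:,:,::-1]
cv2.imwrite("pics/after_lamp.png",cv2.resize(a,(800,300),interpolation=cv2.INTER_AREA))
from fit import *
P=[cloud(cam(n),np.load(n+"1.npz")["d"]).reshape(-1,3) for n in("scene","side")];P.append(np.concatenate(P))
for Q in P:
    Q=Q[~np.isnan(Q[:,0])];t=near(Q,(.61,.515),.1,.262,.292);print("knob",np.median(t,0) if len(t) else 0)
    print(" tall",fitpost(Q,(.506,.274),.017,.02,.078)," short",fitpost(Q,(.56,.144),.017,.02,.044))
    for c in((.506,.274),(.56,.144)):
        b=near(Q,c,.06,.007,.016);o=cv2.minEnclosingCircle((b[:,:2]*1e3).astype(np.float32)) if len(b)>5 else 0;print("  base",o)
    print(" long",fitbowl(Q,(.507,-.342),.105));print(" short",fitbowl(Q,(.509,-.153),.072,.06))
```

```text
[0.591 0.509 0.262] [-88.547 -50.963  28.009]
[0.589 0.508 0.262] [-2.531  2.743  4.11 ] 118.8845096589301
9.375 [-13.592 -13.48   92.078   0.012 101.412 -13.656]
knob [0.593 0.499 0.277]
 tall (array([0.506, 0.271]), 134, np.float64(1.8908688467904549))  short (array([0.562, 0.143]), 59, np.float64(1.6172618218642427))
  base ((514.8864135742188, 279.0457458496094), 50.563682556152344)
  base ((571.949462890625, 145.60479736328125), 53.000370025634766)
 long (array([  0.507,  -0.344,   0.066, 171.98 ,  26.347]), 413, np.float64(1.7514509231961688))
 short (array([  0.509,  -0.156,   0.065, 198.869,  26.154]), 340, np.float64(1.9431618111219047))
knob [0.581 0.512 0.278]
 tall (array([0.507, 0.276]), 136, np.float64(0.9602248746115084))  short (array([0.562, 0.146]), 56, np.float64(1.3465073914840975))
  base ((505.2627868652344, 277.14013671875), 40.179283142089844)
  base ((561.4533081054688, 147.3541259765625), 41.12868881225586)
 long (array([  0.506,  -0.34 ,   0.063, 170.177,  24.81 ]), 309, np.float64(1.6385663635120964))
 short (array([  0.509,  -0.151,   0.063, 201.541,  24.949]), 271, np.float64(1.6220452399329943))
knob [0.587 0.507 0.277]
 tall (array([0.506, 0.274]), 270, np.float64(2.1216719572241236))  short (array([0.562, 0.145]), 115, np.float64(1.8403343999793371))
  base ((514.8864135742188, 279.0457458496094), 50.563682556152344)
  base ((571.949462890625, 145.60479736328125), 53.000370025634766)
 long (array([  0.507,  -0.342,   0.065, 169.683,  26.126]), 722, np.float64(2.2393474834608504))
 short (array([  0.509,  -0.154,   0.064, 200.025,  26.2  ]), 611, np.float64(2.3004061852889244))
```

View pics/after_lamp.png

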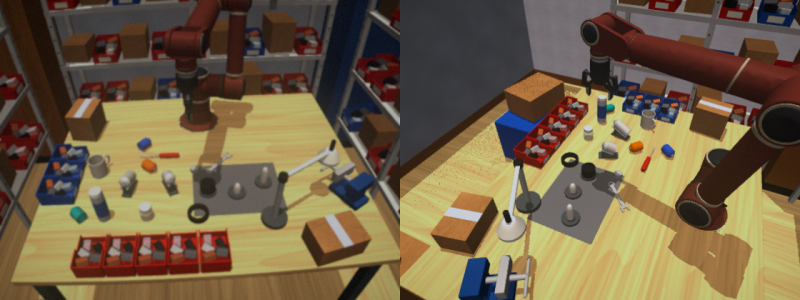

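Lamp is parked (knob at about (0.587,0.507), against the stop); both posts and bowls are clear in both views. Now search grasp angles for which both pick and place are reachable.

```bash
cat > plan.py <<'E'
from h import *
GP=.018
BOWL={"long":dict(mid=np.array([.5068,-.342,.0650]),yaw=170.5,L=.105,s=.055,seat=np.array([.5065,.274,.012])),
      "short":dict(mid=np.array([.5090,-.1535,.0645]),yaw=200.2,L=.072,s=.040,seat=np.array([.562,.145,.012]))}
Z=np.array([0,0,1.])
def tool(a,m,th,sg):
    # a mouth dir, m level "mouth" azimuth dir, th angle between tool z and a
    n=np.cross(np.cross(a,m-0*Z),a) if False else None
    c=np.cross(Z,m); n=np.cross(c,a)   # perpendicular to a in the vertical plane
    if (n@Z>1e-6) or abs(n@Z)<1e-6 and n@m>0: n=-n
    t=np.cos(th)*a+np.sin(th)*n
    x=sg*(np.cos(th)*n-np.sin(th)*a)*-1   # sg=+1: camera on the upper side at the end
    y=np.cross(t,x); return np.c_[x,y,t]
def az(d): return np.array([np.cos(np.radians(d)),np.sin(np.radians(d)),0])
def pick(b,thd,sg,back=0,up=0,slope=25):
    B=BOWL[b];m=az(B["yaw"]);e=np.radians(slope);a=np.cos(e)*m-np.sin(e)*Z
    R=tool(a,m,np.radians(thd),sg);g=B["mid"]+a*(B["s"]-B["L"]/2)
    return g+R[:,2]*(GP-back)+Z*up,Ro.from_matrix(R).as_euler("xyz",degrees=True)
def place(b,thd,sg,u,h=0,dxy=(0,0)):
    B=BOWL[b];R=tool(-Z,-az(u),np.radians(thd),sg)
    g=B["seat"]+Z*(h+B["L"]-B["s"])+np.r_[dxy,0]
    return g+R[:,2]*GP,Ro.from_matrix(R).as_euler("xyz",degrees=True)
E
python3 - <<'E'
from plan import *
np.set_printoptions(precision=1,suppress=True)
lo=np.array([-172.51,-57.92,3.15,-58.71,5.1,-179.66]);hi=np.array([172.51,126.97,148.05,238.71,150.11,179.66])
print(tool(-Z,-az(0),np.radians(45),1),tool(np.cos(.436)*az(180)-np.sin(.436)*Z,az(180),np.radians(65),1))
for b in BOWL:
    C=[]
    for th in range(25,70,5):
        for sg in(1,-1):
            A=[inverse_kinematics(*pick(b,th,sg)),inverse_kinematics(*pick(b,th,sg,back=.09)),inverse_kinematics(*pick(b,th,sg,up=.1))]
            if any(x is None for x in A):continue
            for u in range(0,360,15):
                E=[inverse_kinematics(*place(b,th,sg,u)),inverse_kinematics(*place(b,th,sg,u,.13))]
                if any(x is None for x in E):continue
                q=np.array(A+E);mg=min((q-lo).min(),(hi-q).min());C.append((mg-np.abs(q[2]-q[4]).max()/6,mg,th,sg,u,q[0],q[2],q[4],q[3]))
    C.sort(key=lambda r:-r[0]);print(b,len(C))
    for r in C[:12]:print(*r)
E
```

```text
[[-0.7 -0.   0.7]
 [-0.   1.   0. ]
 [-0.7  0.  -0.7]] [[-1.  0. -0.]
 [ 0.  1.  0.]
 [ 0.  0. -1.]]
long 395
31.469718792950637 47.40603660943974 60 -1 120 [-40.   13.9  99.2  -2.7  71.2  60.5] [-40.    7.5  96.1  -2.6  80.7  60. ] [  0.3  13.4 100.1  50.1 101.2 -35.6] [  0.3  24.9 100.6  48.9  93.4 -44.9]
30.809973272406847 48.105671570999434 45 -1 135 [-37.2  22.3  90.4  -9.2  85.3  64.5] [-37.2  16.1  87.7  -9.2  94.1  63.1] [  6.1  13.1  94.5  34.3 102.  -40.7] [  6.1  22.8  96.7  33.4  92.1 -47.3]
30.627645011612636 46.57650841503114 55 -1 120 [-39.   16.6  96.3  -5.1  75.9  62.1] [-39.   10.3  93.3  -4.9  85.2  61.3] [  1.3  11.4 100.3  46.7  98.8 -34.4] [  1.3  22.5 101.5  46.   90.3 -43.3]
30.340238171462996 47.57231406664312 40 -1 135 [-36.4  25.2  87.5 -11.   90.   65.3] [-36.4  19.   85.  -11.1  98.4  63.7] [  7.3  11.1  95.3  31.   99.2 -39.7] [  7.3  20.5  97.9  30.6  88.9 -45.9]
30.023873808906245 45.86940970325833 65 -1 120 [-41.1  11.3 102.2  -0.   66.5  58.4] [-41.1   4.7  99.   -0.   76.3  58.4] [ -0.5  15.4  99.8  53.5 103.6 -36.7] [ -0.5  27.3  99.8  51.8  96.4 -
[... 3083 characters left out ...]
10.4  96.4 -17.6  97.6  54.7] [ -8.1   0.7 107.   35.2  80.1 -16.7] [ -8.1  11.5 109.7  37.4  69.2 -25. ]
26.328846659382478 43.596135379036554 40 -1 135 [-17.7  14.7 101.  -15.1  84.7  56.2] [-17.7   7.6  98.5 -15.1  94.   53.7] [ -4.1  16.8  90.4  25.7 103.7 -49.9] [ -4.1  26.2  92.5  25.   93.4 -54.8]
26.2552681607294 39.125532898456626 55 -1 90 [-21.8   6.2 108.4  -7.   72.9  50.5] [-21.8  -0.9 105.2  -6.7  83.2  49.3] [-14.6   6.  108.3  52.5  87.2 -28. ] [-14.6  18.7 108.9  53.8  79.2 -38.7]
26.112333950803553 38.36550161350911 40 -1 90 [-17.7  14.7 101.  -15.1  84.7  56.2] [-17.7   7.6  98.5 -15.1  94.   53.7] [ -9.9   1.7 107.4  39.8  81.6 -19.8] [ -9.9  12.9 109.7  41.9  71.4 -28.9]
```

```bash
sed -i 's/s=.055/s=.050/' plan.py
cat > pk.py <<'E'
import sys
from plan import *
np.set_printoptions(precision=4,suppress=True)
b=sys.argv[1];u=float(sys.argv[2]);th=45
robot.move_ptp(*pick(b,th,-1,back=.12)); eoat.grip(.085,60)
robot.move_straight(*pick(b,th,-1),feed=.15); s=state();print("at",s["tcp_pos"],s["contact_force"])
eoat.grip(.045,60); s=state();print("grip",s["opening"],s["grasp_force"],s["contact_force"])
p=pick(b,th,-1,up=.2);robot.move_straight(*p,feed=.2);s=state();print("lift",s["opening"],s["grasp_force"],s["contact_force"],s["time"])
if s["opening"]<.045: sys.exit("missed")
robot.move_ptp(*place(b,th,-1,u,.13));s=state();print("hover",s["tcp_pos"],s["opening"],s["grasp_force"],s["time"])
robot.sleep(.3)
from fit import *
ims=[]
for n in("scene","side"):
    i,d=capture(n);np.savez(f"{n}_{b}.npz",p=i,d=d);Q=cloud(cam(n),d).reshape(-1,3);Q=Q[~np.isnan(Q[:,0])]
    c=BOWL[b]["seat"][:2];h=.142
    for z0,z1 in((h+.002,h+.02),(h+.02,h+.04),(h+.04,h+.06)): print(n,z0,fitpost(Q,c,.026,z0,z1,.045))
    print("  post",fitpost(Q,c,.017,.02,.078 if b=="long" else .044),near(Q,c,.035,.11,.3)[:,2].min())
    x,y=project(cam(n),np.r_[c,.13])[0].astype(int);ims.append(cv2.resize(i[max(y-70,0):y+70,max(x-66,0):x+66,::-1],(400,424),interpolation=cv2.INTER_CUBIC))
cv2.imwrite(f"pics/hover_{b}.png",np.hstack(ims))
E
python3 pk.py long 135
```

```text
at [ 0.5038 -0.342   0.0503] [-0.9949 -0.61   -0.3724]
grip 0.05139352674514277 62.30905406177044 [1.2428 4.6481 4.9986]
lift 0.05147248082242335 62.59025529026985 [ 0.5826  0.1419 -2.7477] 13.6417
hover [0.4979 0.2825 0.1844] 0.05117357481394618 62.64688901603222 15.8583
scene 0.144 (array([0.5037, 0.2703]), 77, np.float64(1.5339798686475086))
scene 0.16199999999999998 (array([0.5034, 0.2707]), 82, np.float64(1.5042829487483516))
scene 0.182 (array([0.5025, 0.27  ]), 37, np.float64(1.8805014041192987))
  post (array([0.506 , 0.2714]), 135, np.float64(1.848944601235308)) 0.13871236653398833
side 0.144 (array([0.5038, 0.275 ]), 76, np.float64(1.0160105731381328))
side 0.16199999999999998 (array([0.5036, 0.2752]), 81, np.float64(0.9214854953034175))
side 0.182 (array([0.5035, 0.2758]), 136, np.float64(4.788283236330249))
  post (array([0.5068, 0.2755]), 136, np.float64(1.0400582710290907)) 0.13747152754544822
```

Held bowl is upright and only (−2.8, −0.8) mm off the post in both cameras; correct and lower with contact sensing.

```bash
cat > pl.py <<'E'
import sys
from plan import *
from fit import *
np.set_printoptions(precision=4,suppress=True)
b=sys.argv[1];u=float(sys.argv[2]);d=(float(sys.argv[3]),float(sys.argv[4]));th=45
pose=lambda h:place(b,th,-1,u,h,d)
robot.move_straight(*pose(.13),feed=.1);robot.sleep(.2);f0=state()["contact_force"]
def F(): return state()["contact_force"]-f0
h=.13
for h in (.09,.05,.012): 
    robot.move_straight(*pose(h),feed=.1);f=F();print(h,f)
    if np.linalg.norm(f)>15: sys.exit("jam")
while h>-.012:
    h-=.0015;robot.move_straight(*pose(h),feed=.03)
    if F()[2]>5: break
s=state();print("down",h,F(),s["tcp_pos"],s["opening"])
if h>.008: sys.exit("high")
eoat.grip(.085);s=state();print("open",s["opening"],s["contact_force"]-f0)
p,o=pose(h);t=Ro.from_euler("xyz",o,degrees=True).as_matrix()[:,2]
robot.move_straight(p-.11*t,feed=.2);q=p-.11*t;q[2]+=.12;robot.move_straight(q,feed=.3);print(state()["time"])
ims=[];c=BOWL[b]["seat"][:2];L=BOWL[b]["L"]
for n in("scene","side"):
    i,dd=capture(n);Q=cloud(cam(n),dd).reshape(-1,3);Q=Q[~np.isnan(Q[:,0])]
    print(n,fitpost(Q,c,.026,.02,L*.45,.045),fitpost(Q,c,.026,L*.45,L-.01,.045),"top",np.percentile(near(Q,c,.03,.02,.2)[:,2],99.5),"want",L+.012)
    x,y=project(cam(n),np.r_[c,.06])[0].astype(int);ims.append(cv2.resize(i[max(y-70,0):y+70,max(x-66,0):x+66,::-1],(400,424),interpolation=cv2.INTER_CUBIC))
cv2.imwrite(f"pics/placed_{b}.png",np.hstack(ims))
E
python3 pl.py long 135 .0028 .0008
```

```text
0.09 [-0.0323  0.9789  0.7018]
0.05 [1.1433 0.3234 0.2665]
0.012 [1.0057 0.9793 0.4193]
down 0.0015000000000000022 [-1.4164 -1.9295  6.4858] [0.5005 0.2838 0.0573] 0.05107058145068066
open 0.08565066271950306 [0.2185 1.0543 1.8608]
21.775
scene (array([0.5044, 0.2709]), 93, np.float64(1.8226476440159607)) (array([0.5064, 0.2713]), 174, np.float64(2.0640119918552404)) top 0.11799430847399604 want 0.11699999999999999
side (array([0.5068, 0.2756]), 94, np.float64(0.9772802054634324)) (array([0.5067, 0.2758]), 171, np.float64(1.015572425127051)) top 0.11680605467612672 want 0.11699999999999999
```

Long bowl is seated (top at 117 mm, centred). Now the short one.

```bash
python3 pk.py short 105
```

```text
at [ 0.5008 -0.1572  0.0469] [0.9093 0.0678 0.4736]
grip 0.05136025676407396 61.68327957031977 [-1.7666  3.4517  6.5351]
lift 0.05147700506890894 62.17238654457731 [ 0.317  -1.0496 -1.6094] 26.0667
hover [0.5587 0.157  0.161 ] 0.051133606213090786 62.23436453012084 27.3583
scene 0.144 (array([0.5608, 0.1424]), 33, np.float64(1.8363034962568325))
scene 0.16199999999999998 (array([0.5753, 0.1389]), 38, np.float64(3.054751220885317))
scene 0.182 (array([0.5587, 0.142 ]), 108, np.float64(6.647964879557492))
  post (array([0.5617, 0.1433]), 56, np.float64(1.6144087943904692)) 0.13745973765432007
side 0.144 (array([0.5609, 0.1461]), 67, np.float64(1.3012001197434095))
side 0.16199999999999998 (array([0.56  , 0.1465]), 133, np.float64(5.635980257085881))
side 0.182 (array([0.5622, 0.1419]), 238, np.float64(6.828571982595826))
  post (array([0.5616, 0.1458]), 57, np.float64(1.4269330923864405)) 0.13628537764188442
```

```bash
python3 pl.py short 105 .0008 .0003
python3 - <<'E'
import cv2,numpy as np
from h import *
a,b=capture("scene")[0],capture("side")[0]
c=np.vstack([np.hstack([cv2.resize(x,(400,300)) for x in(a,b)])[:,:,::-1],cv2.resize(cv2.imread("pics/placed_short.png"),(800,300))[:, :]])
cv2.imwrite("pics/final.png",c)
E
```

```text
0.09 [-1.0598  0.2378  0.5482]
0.05 [-0.0181  0.098  -0.4934]
0.012 [-1.2707 -0.3025  0.9011]
down 0.0015000000000000022 [-3.5407 -1.598  11.2711] [0.5598 0.1577 0.0348] 0.050785569204276446
open 0.08502249427211124 [-0.0153 -0.2893  2.2146]
33.275
scene (array([0.5605, 0.1435]), 39, np.float64(1.4601970475905632)) (array([0.5619, 0.1441]), 97, np.float64(1.5771020614440872)) top 0.08638554382289869 want 0.08399999999999999
side (array([0.562, 0.146]), 39, np.float64(1.1871792381462418)) (array([0.5619, 0.1467]), 96, np.float64(1.393622036964695)) top 0.08475227934507588 want 0.08399999999999999
```

View pics/final.png

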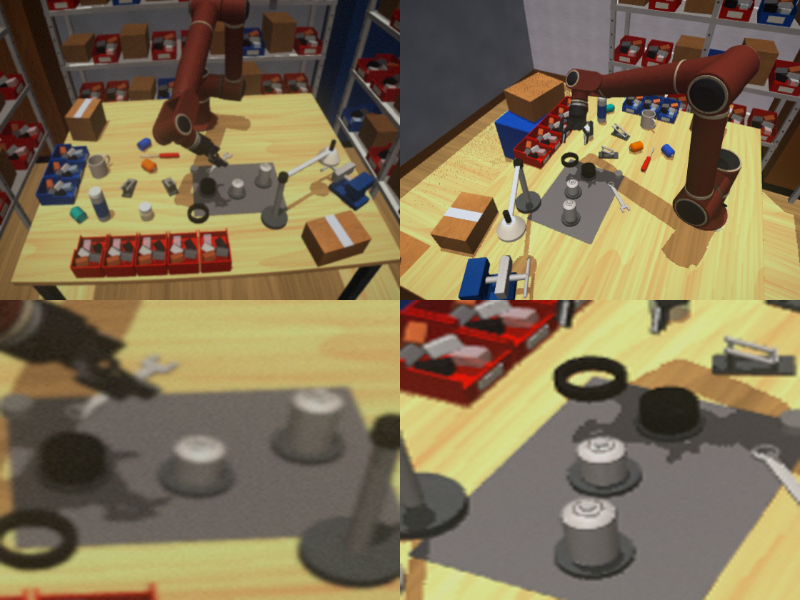

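Both bowls stand mouth down and flat on their bases, short at (197,465) and long at (312,425). The lamp is parked, the bystanders have not moved and the gripper is clear, so I'm handing in.

```bash
python3 -c "
from rig import *
print(order.close_job())"
```

```text
the job is handed in; nothing more can be done
None
```

The lamp was parked first, then both bowls were set mouth down on their own posts with rims on the bases by measurement, and the job was handed in at about 33 s; no verdict came back, and the lamp push peaked at about 100 N against its stop (wrist limit 120 N).

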